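# Refit the glue roller of a veneer glue spreader

### The job

Make the little glue spreader ready for use. Its aluminium glue trough has only been pushed in part way: push it on under the machine until the hole in its front flange drops over the locating pin and the trough lies flat on the deck. Take the green roller out of the lower cradle of the blue rack and lay it gently, without dropping it, in the two open bearings on top of the machine, then let it go; leave the red spare roller and everything else on the bench where it is.

Things in the scene. Friction and masses are not known exactly. Their poses are not given: they have to be found in the camera images.
- roller_center (a point): Centre (half-way up) of the green rubber-covered roller to be fitted: body 44 mm in diameter, 150 mm long; at each end a steel journal 18 mm in diameter, 30 mm long; about 0.6 kg. Its y axis is the roller's axis; it may be turned about that axis anyhow. It starts in the rack's lower cradle.
- cradle (a point): Centre of the rack's lower cradle: the axis of the green roller lies here, 100 mm above the bench. x points to the back of the rack, y along the cradle, z up. The journals lie in shallow white vee saddles (120 degrees included, lips 4 mm below the roller's axis), from which the roller easily rolls out if pushed from one side. Between the saddles it is free in front, behind and below.
- spare_center (a point): Centre of the red spare roller, the same size, loose in the upper saddles of the rack, 35 mm behind and 125 mm above the green one, so that the green one cannot be reached from straight above: come in leaning, from the front and above, 30 to 45 degrees from vertical. Must stay where it is.
- rack: Blue rack for rollers, fixed; origin on the bench below the lower cradle's centre, axes as the cradle's. Side frames 83 to 97 mm either side of the centre, 235 mm high; cross bars 12 mm thick 70 mm (30 mm above the bench) and 74 mm (190 mm above the bench) behind the lower axis. Open at the front.
- bearings (a point): Mid-point of the two open brass bearings of the glue spreader: the roller's axis must lie here, 108 mm above the bench. y runs from bearing to bearing, x to the back of the machine, z up. The bearings are 82 to 96 mm either side of this point, slots 21 mm wide, open upward, floor 9 mm below this point, with 45 degree lead-ins up to 37 mm wide (8 mm above it). Nothing is above them.
- spreader: Glue spreader, fixed: grey deck 215 x 212 mm, top 20 mm above the bench, two green cheeks. Origin on the bench below the bearings' centre, axes as theirs; front to -x. The steel pick-up roller, 44 mm in diameter, 128 long, has its axis 46 mm below the bearings' centre (2 mm are left between the rollers); its hand crank on the -y side reaches 151 mm from the centre, 50 mm from its axis.
- pin (a point): Foot of the brass locating pin, on the deck (20 mm above the bench), 86 mm in front (-x) of the bearings' centre. Pin 10 mm in diameter, 8 mm high. Axes as those of the bearings. The front edge of the deck is 44 mm in front of the pin.
- trough_hole (a point): Centre of the 17 mm hole in the front flange of the loose aluminium glue trough, at its underside; x points to the back of the machine. Trough 140 mm wide, 26 mm high, 0.45 kg, between guide rails with 3 mm play each side. At the start the hole is 12 to 34 mm in front of the pin and the trough rides on the pin, its front raised, tilted about 0.06 rad.
- trough_lip (a point): Middle of the front face of the trough's upturned front lip, half-way up: 28 mm in front (-x) of the hole. Lip 100 mm wide, 4 mm thick, 22 mm high from the underside. Pushed here towards +x with a few N the trough slides; when the hole is over the pin its front drops 8 mm and the pin stops it. Friction on the pushing finger may hold the lip up until the finger backs off.
- glue_bottle_mid (a point): White glue bottle with red cap, 42 mm in diameter, 115 mm high, standing loose between the machine and the rack or in front of the gap; point half-way up. Must stay.
- glue_pot: Grey wooden holder 100 x 100 x 110 mm with a white glue pot and an upright brush (top at 230 mm), loose; origin under its centre. Must stay.
- sanding_block: Cork sanding block 110 x 65 x 35 mm, loose; origin under its centre. Must stay.
- tape_roll: Roll of brown veneer tape lying flat, 90 mm in diameter, 25 mm high, loose; origin under its centre. Must stay.
- knife: Red craft knife 145 mm long, 12 mm thick, lying loose along its own x; origin near its middle on the bench. Must stay.
- brass_weight: Brass veneer weight 90 x 60 x 40 mm with a black knob (72 mm high), loose, at the back of the bench; origin under its centre. Must stay.

How it is judged:
By the outcome, as a careful person would: the job done as asked, in the order asked, and still so for the second after the job is handed in, with the robot touching nothing.
It also fails if it takes over 64 s, if anything falls off the work surface, if the arm or the gripper's body presses on something with over 40 N, if the wrist force passes 120 N, or if a joint passes its speed limit or range.

### The arm

A 6-joint arm with a two-finger parallel gripper is mounted at the origin on the work surface. World frame = base frame: x ahead of the robot, y to its left, z up, the work surface at z = 0. Lengths are in mm, angles in rad, forces in N, time in s.
With the tool pointing down it reaches from about 250 to 775 mm from the base axis. Payload 8.9 kg.
Tool frame: the origin (TCP) lies midway between the tips of the shut fingers; the grasp point (between the pads) lies robot.grip_depth behind it (robot.grip_depth is the distance from the TCP to the grasp point, in mm); z points along the fingers, y is the line along which they close (so a half turn about z gives the same grasp; the last joint's range is limited). The gripper opens to 85 mm and grips with 20 to 120 N. Pads are 22 mm wide; open, the fingers measure 114 mm over their backs; the gripper's body (76 mm by 85 mm) begins 54 mm behind the grasp point. The pads swing forward as they close: fully open they stand 13 mm farther back than shut.
Start: joints at [-1.415, 0.291, -0.153, 1.127, 0, 1.431], TCP at [152.54, -502.35, 204.505] pointing down, gripper open.
Joint ranges: [-2.52, 2.52], [-0.91, 1.74], [-1.3, 1.37], [-1.96, 2.02], [-1.52, 1.47], [-3.14, 3.14]. Speed limits (rad/s): [2.22, 2.22, 2.79, 3.14, 3.14, 3.14].

### API

Orientations are given as a rotation vector (axis times angle).
In Python, from plant import observe, grab_frame, workorder, nets, robot gives the robot as it stands.
- The arm moves only by the shell command python3 -m crank 'ROWS'. ROWS is a JSON object of lists of equal length, an entry for each row: "jaw": the opening, from -1 (shut) to 1 (fully open), so that 0 is half open; "offset": the shift along the world's x, y, z in mm, a list of three; "twist": the turn about the world's z in rad. In form: {"jaw": [jaw, ...], "offset": [[x, y, z], ...], "twist": [twist, ...]}. A call has 1 to 12 rows; each row is the pose to reach, as a shift and turn from the pose commanded when the call began; what a row does not reach only later rows make up. A row lasts 1/10 s, in which the tool goes at most 50 mm and 8.59 degrees, less where a joint would pass 70% of its speed; a pose out of reach is approached as far as the arm can. A call with a gripper value outside its range is refused whole. The fingers move at their own pace and stop on an object; the grip force is fixed at half the most. Time passes only in rows, so rows that repeat a pose let the fingers close. It gives the time, the measured TCP pose, the force, the opening and the grip force at its end, in the units of the state.
- observe(): the state, without advancing time (a new reading comes with each control period).
- grab_frame(name): name is "side" or "top"; returns a dict with "frame" (420x560x3 uint8, blue, green, red), "range_z" (420x560 float32, mm along the optical axis (not along the pixel's ray), 0 where there is no reading), "fx", "fy", "cx", "cy" (pixels), "extrinsics" (4x4, takes a point from camera to world coordinates). Camera axes: x right, y up, looking along -z (the intrinsics and any distortion apply to the point x, -y, -z); pixel columns grow to the right and rows downward; lengths in mm; the calibration is good to about 2 mm. A picture is of the moment at which its call begins.
- workorder.hand_in(): hands the job in; it is judged then, once.
Trained networks look in the newest picture that a camera, given by its name, has taken for a name from the list of things; names that differ only in an ending like _2 or _b are one class to them, and where a whole thing is asked for, a point or a joint stands for the part that bears it (a point fixed in the world has none). Each returns a list of dicts, best first, with "conf" (0 to 1); they miss things now and then, are a little off and sometimes report something else, mostly with a low value. They report only what shows in the picture. A call takes as long as a camera call.
- nets.silhouettes(target, camera): "region" (420x560 bool, what is visible of it) and "position" ([row, column] in pixels, amid what is visible of it).
The state is a dict: "time_s": time; "qpos": joint angles; "qvel": joint speeds; "joint_torque": joint torques, N m; "ee_pos": TCP position; "tcp_rot": TCP orientation; "contact_force": force on the tool from outside, world axes, zero at the start; "wrist_torque": the same for the moment, N m; "finger_gap": finger opening in mm; "grasp_force": force on a finger pad.
Only numpy, scipy, OpenCV 4.12 (cv2) and the standard library are available. Lean on these libraries where they do the work, as an engineer would, in place of code of your own. Each camera call takes 0.05 s, during which the arm holds its last target. There are 200 camera calls.

## Working session

There is one attempt and no reset: what is moved stays moved. The work goes in short steps, Python scripts to look and compute and a shell command to move; the robot and the scene stay as the last step left them, time stands still between calls to the robot, and variables do not carry over. Pictures are saved under pics/ and viewed, at most 12 in all, crops included, and the job is handed in when it is done.

```bash
ls; mkdir -p pics; cat > h.py <<'E'
import numpy as np, cv2
from plant import observe, grab_frame, nets, robot, workorder
def pts(f,mask=None):
    d=f['range_z']; v,u=np.nonzero((d>0) if mask is None else (mask&(d>0)))
    z=d[v,u]; P=np.c_[(u-f['cx'])/f['fx']*z,-(v-f['cy'])/f['fy']*z,-z]
    E=np.array(f['extrinsics']); return P@E[:3,:3].T+E[:3,3]
E
python3 - <<'E'
from h import *
print([x for x in dir(robot) if x[0]!='_'],robot.grip_depth)
print(observe())
for c in('side','top'):
    f=grab_frame(c); cv2.imwrite(f'pics/{c}0.png',f['frame']); print(c,{k:f[k] for k in f if k not in('frame','range_z')})
    for n in ['roller_center','spare_center','rack','spreader','bearings','pin','trough_hole','trough_lip','glue_bottle_mid']:
        try:
            r=nets.silhouettes(n,c)
            for q in r[:2]:
                P=pts(f,q['region'])
                print(n,round(q['conf'],2),np.round(q['position']),len(P),np.median(P,0).round(),np.percentile(P,2,axis=0).round(),np.percentile(P,98,axis=0).round())
        except Exception as e: print(n,e)
E
```

```text
pics
['Unreachable', 'grip_depth'] 18.700000000000003
{'time_s': 0.0, 'qpos': array([-1.41532324e+00,  2.91298380e-01, -1.54116914e-01,  1.12668137e+00,
        2.09028662e-05,  1.43152396e+00]), 'qvel': array([-1.46387066e-03, -4.37597345e-05,  1.40654174e-03, -6.52485109e-05,
        8.16210830e-04,  8.07424131e-05]), 'joint_torque': array([-2.92758290e-03, -5.37146974e+01,  3.31364930e+01,  1.61323609e-02,
       -5.17932694e-04,  6.29827923e-06]), 'ee_pos': array([ 152.46319117, -501.89320088,  203.9264275 ]), 'tcp_rot': array([-3.10625230e+00, -4.61120003e-01, -1.62809482e-05]), 'contact_force': array([-0.23747953,  0.98236758,  0.59556853]), 'wrist_torque': array([-0.00471965, -0.03583489,  0.02682656]), 'grasp_force': 0.0, 'finger_gap': 85.35192777350858}
side {'fx': 476.46448101311057, 'fy': 476.46448101311057, 'cx': 268.1610948232989, 'cy': 206.97868496389376, 'extrinsics': array([[-7.97388235e-01,  4.60511994e-01, -3.90000905e-01,
        -3.99060069e+01],
       [-6.03424432e-01, -6.16097837e-01,  5.06263183e-01,
         7.14899716e+02],
       [-7.13844603e-03,  6.390243
[... 1788 characters left out ...]
606. -325.  226.] [ 650. -134.  251.]
rack 0.55 [199. 330.] 2604 [ 584. -213.    6.] [ 518. -348.   -4.] [ 713. -113.  222.]
spreader 0.6 [198. 214.] 2441 [575. 194.  28.] [444.  82.  12.] [661. 292. 111.]
bearings 0.72 [196. 212.] 2600 [574. 191.  28.] [441.  81.   5.] [660. 294. 111.]
pin 0.8 [196. 212.] 2654 [575. 192.  28.] [441.  81.   2.] [661. 292. 111.]
pin 0.72 [221. 215.] 1328 [506. 187.  32.] [435. 126.  23.] [609. 256.  56.]
trough_hole 0.73 [216. 210.] 1381 [507. 185.  32.] [436. 124.  21.] [611. 257.  58.]
trough_lip 0.8 [220. 216.] 1365 [506. 186.  32.] [436. 124.  21.] [610. 256.  57.]
trough_lip 0.68 [172. 341.] 720 [ 626. -225.  243.] [ 607. -317.  226.] [ 649. -135.  251.]
```

View pics/a.png

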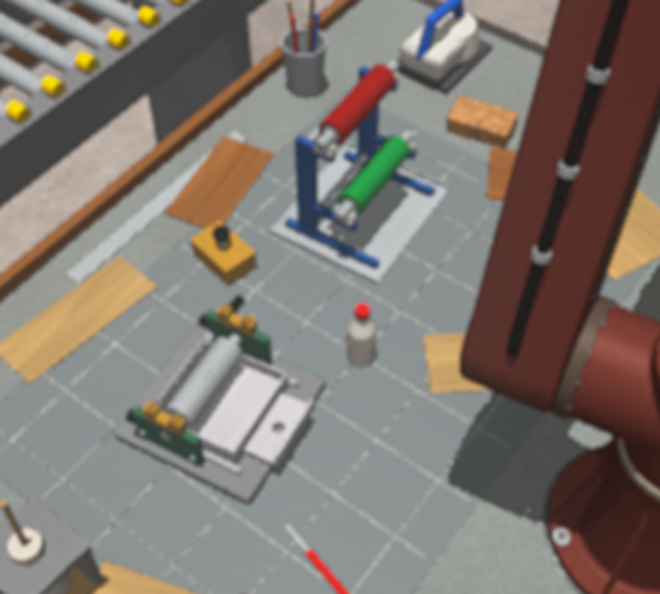

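View pics/b.png

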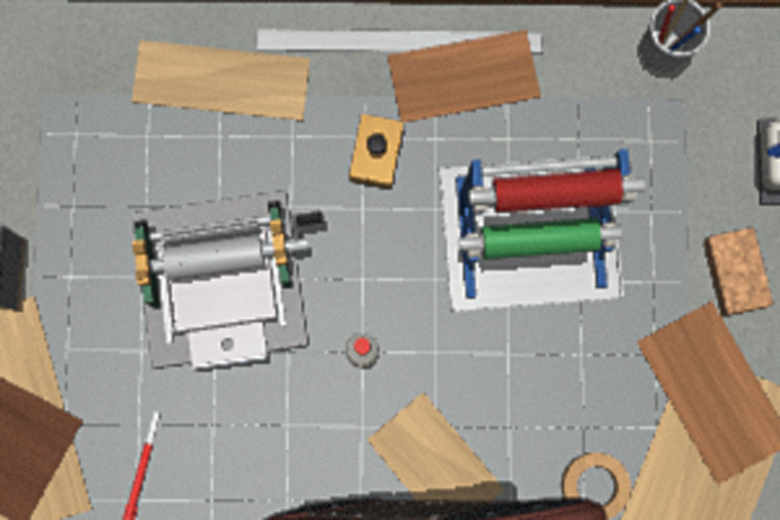

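```bash
cat > m.py <<'E'
from h import *
from scipy.optimize import least_squares
def cloud(c,f=None):
    f=f or grab_frame(c); m=f['range_z']>0
    hsv=cv2.cvtColor(f['frame'],cv2.COLOR_BGR2HSV)[m]; return pts(f),hsv.astype(int)
def cyl(P,r):
    def res(p):
        x0,yaw,z0,pit=p; d=np.array([-np.sin(yaw)*np.cos(pit),np.cos(yaw)*np.cos(pit),np.sin(pit)]); c=np.array([x0,P[:,1].mean(),z0])
        return np.linalg.norm(np.cross(P-c,d),axis=1)-r
    s=least_squares(res,[P[:,0].mean(),0.05,P[:,2].max()-r,0],loss='soft_l1',f_scale=2); x0,yaw,z0,pit=s.x
    d=np.array([-np.sin(yaw),np.cos(yaw),pit]); c=np.array([x0,P[:,1].mean(),z0]); t=(P-c)@d
    lo,hi=np.percentile(t,[1,99]); return c+d*(lo+hi)/2,yaw,pit,hi-lo,np.abs(s.fun).mean()
E
python3 - <<'E'
from m import *
np.set_printoptions(suppress=True,precision=1)
for c in('side','top'):
    P,H=cloud(c); x,y,z=P.T
    g=(H[:,0]>45)&(H[:,0]<80)&(H[:,1]>120)
    a=g&(y<-100)&(z>85)&(x>530); print(c,'green',a.sum(),cyl(P[a],22))
    a=((H[:,0]<6)|(H[:,0]>174))&(H[:,1]>120)&(y<-100)&(z>200)&(x>560); print(c,'red',a.sum(),cyl(P[a],22))
    a=(H[:,1]<40)&(y>125)&(y<255)&(z>68)&(z<95)&(x>500); 
    print(c,'pick',a.sum(),cyl(P[a],22))
    b=(H[:,0]>12)&(H[:,0]<30)&(H[:,1]>100)&(z>80)&(z<140)&(x>520)&(x<680)&(y>60)&(y<320)
    for s in(y>190,y<190):
        q=P[b&s]; print('brass',len(q),q.mean(0),q.min(0),q.max(0))
    if c=='top':
        a=(x>380)&(x<480)&(y>80)&(y<300)&(z>10)&(z<80)
        q=P[a&(H[:,2]>150)]; print('flange',len(q)); 
E
```

```text
side green 393 (array([ 591.7, -225. ,  100.8]), np.float64(0.08483582924320228), np.float64(-0.001912080007541218), np.float64(141.72381111350342), np.float64(1.9427597623083623))
side red 427 (array([ 626.8, -227. ,  225.8]), np.float64(0.08675298527344143), np.float64(-0.004031733719136015), np.float64(143.982554348226), np.float64(1.8307484892372201))
side pick 559 (array([571.6, 194.9,  63.7]), np.float64(0.17511126036233762), np.float64(0.0023536990567858086), np.float64(123.30021048549465), np.float64(3.1678871540200944))
brass 138 [554.3 288.1 104. ] [525.7 276.8  81.8] [583.3 298.1 119.6]
brass 126 [582.6 112.9 102.1] [554.8 102.7  83. ] [611.7 121.2 119.4]
top green 461 (array([ 595.6, -228.8,   99.9]), np.float64(0.08012415819910486), np.float64(0.005088175946381063), np.float64(144.5458945214499), np.float64(2.32417034000213))
top red 604 (array([ 630.5, -229.1,  225.1]), np.float64(0.09102005821239921), np.float64(0.0003791687954905879), np.float64(146.10260558549362), np.float64(1.8458843394934543))
top pick 483 (array([575.5, 194.3,  63.1]), np.float64(0.1589510682938262), np.float64(0.003559830358148879), np.float64(119.79936743683209), np.float64(3.8271655691809583))
brass 79 [558.5 284.9 105. ] [531.9 275.4  91.3] [587.4 295.6 120. ]
brass 68 [586.1 109.9 106.4] [559.2  99.1  93. ] [616.2 118.9 117.9]
flange 650
```

```bash
python3 -m crank '{"jaw":[-1,-1,-1,-1,-1,-1,-1,-1,-1,-1,-1,-1],"offset":[[248,202,0],[248,202,0],[248,202,0],[248,202,0],[248,202,0],[248,202,0],[248,202,0],[240,467,0],[240,467,0],[240,467,0],[240,467,0],[240,467,0]],"twist":[1.436,1.436,1.436,1.436,1.436,1.436,1.436,1.436,1.436,1.436,1.436,1.436]}'
python3 - <<'E'
from m import *
np.set_printoptions(suppress=True,precision=3)
o=observe();print(o['qpos'],o['ee_pos'],o['tcp_rot'])
f=grab_frame('top')
P,H=cloud('top',f); y=.16; R=np.array([[np.cos(y),np.sin(y)],[-np.sin(y),np.cos(y)]])
L=(P[:,:2]-[571,199])@R.T
a=(abs(L[:,1])<45)&(L[:,0]>-170)&(L[:,0]<-60)
for lo in range(-150,-60,5):
    k=a&(L[:,0]>=lo)&(L[:,0]<lo+5)
    if k.any(): print(lo,k.sum(),np.percentile(P[k,2],[10,50,90]).round(1),H[k,2].min())
# hole ray
E=np.array(f['extrinsics']);d=E[:3,:3]@np.array([(217.7-f['cx'])/f['fx'],-(232.3-f['cy'])/f['fy'],-1]);t=(28-E[2,3])/d[2];h=(E[:3,3]+t*d);print('hole',h,R@(h[:2]-[571,199]))
E
```

```text
time_s: 2.3
ee_pos: [392.6, -48.7, 204.7]
tcp_rot: [2.037, 2.391, 0.001]
contact_force: [1.8, -1.1, 0.2]
finger_gap: 0.3
grasp_force: 0.0
[-0.309  0.042 -0.458  1.07   0.     1.102] [392.616 -48.709 204.696] [2.037 2.391 0.001]
-150 36 [-1.8  1.4  5.7] 162
-145 41 [-1.5  2.8  8.6] 72
-140 63 [ 0.2 48.9 56.3] 66
-135 25 [30.8 35.1 47.8] 163
-130 38 [31.3 35.7 39.8] 220
-125 38 [30.9 34.5 39.1] 221
-120 37 [26.9 33.7 39.5] 133
-115 35 [21.2 32.8 38.1] 145
-110 39 [20.5 32.8 38.5] 112
-105 36 [30.2 33.8 39.6] 122
-100 38 [28.  32.8 39.2] 220
-95 37 [28.7 34.4 38.4] 210
-90 54 [30.  43.2 55.2] 101
-85 18 [33.2 48.7 57.1] 189
-80 35 [27.7 32.3 36.9] 220
-75 40 [27.5 32.  35.3] 218
-70 37 [27.3 33.1 37.8] 219
-65 34 [27.5 31.5 36.3] 218
hole [459.959 179.392  28.   ] [-112.746   -1.667]
```

```bash
python3 -m crank '{"jaw":[-1,-1,-1,-1,-1,-1,-1,-1,-1,-1,-1],"offset":[[-4,217,0],[-4,217,0],[-4,217,0],[-4,217,0],[-4,217,0],[-4,217,-100],[-4,217,-160],[-4,217,-176],[-4,217,-176],[-4,217,-176],[-4,217,-176]],"twist":[0,0,0,0,0,0,0,0,0,0,0]}'
python3 - <<'E'
from h import *
f=grab_frame('top');cv2.imwrite('pics/c.png',cv2.resize(f['frame'][140:260,150:300],None,fx=4,fy=4,interpolation=2))
f=grab_frame('side');o=observe();print(o['ee_pos'],o['contact_force'])
cv2.imwrite('pics/c2.png',cv2.resize(f['frame'][200:320,150:300],None,fx=4,fy=4,interpolation=2))
E
```

```text
time_s: 3.45
ee_pos: [389.2, 166.5, 29.1]
tcp_rot: [-2.037, -2.392, 0.0]
contact_force: [-0.5, 0.4, 0.8]
finger_gap: -0.0
grasp_force: 0.0
[390.58139457 166.89626436  30.1283264 ] [ 0.62981323 -0.48153877  0.32882614]
```

View pics/c2.png

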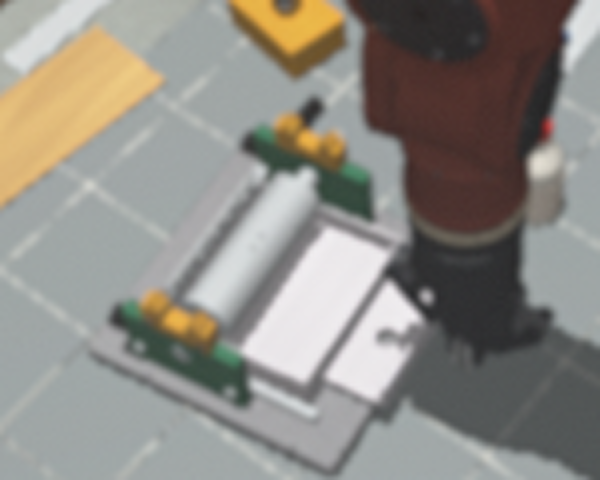

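```bash
python3 -m crank '{"jaw":[-1,-1,-1,-1,-1,-1,-1,-1],"offset":[[5,0.8,-1],[10,1.6,-1],[15,2.4,-1],[20,3.2,-1],[24,3.8,-1],[28,4.5,-1],[32,5.1,-1],[36,5.8,-1]],"twist":[0,0,0,0,0,0,0,0]}'
python3 -m crank '{"jaw":[-1,-1,-1,-1,-1],"offset":[[2,0.3,0],[4,0.6,0],[6,1,0],[8,1.3,0],[8,1.3,0]],"twist":[0,0,0,0,0]}'
```

```text
time_s: 4.35
ee_pos: [425.3, 172.4, 27.5]
tcp_rot: [-2.037, -2.392, 0.0]
contact_force: [-0.2, 0.4, 0.5]
finger_gap: 0.1
grasp_force: 0.0
time_s: 4.85
ee_pos: [433.3, 173.7, 27.5]
tcp_rot: [2.037, 2.392, 0.0]
contact_force: [-0.2, 0.2, 0.3]
finger_gap: -0.0
grasp_force: 0.0
```

```bash
python3 -m crank '{"jaw":[-1,-1,-1],"offset":[[2,0.3,0],[4,0.6,0],[4,0.6,0]],"twist":[0,0,0]}'
python3 - <<'E'
from h import *
f=grab_frame('side')
cv2.imwrite('pics/d2.png',cv2.resize(f['frame'][230:320,180:300],None,fx=5,fy=5,interpolation=2))
E
```

```text
time_s: 5.15
ee_pos: [437.4, 174.3, 27.5]
tcp_rot: [2.037, 2.392, 0.0]
contact_force: [0.3, -0.1, 0.9]
finger_gap: -0.0
grasp_force: 0.0
```

View pics/d2.png

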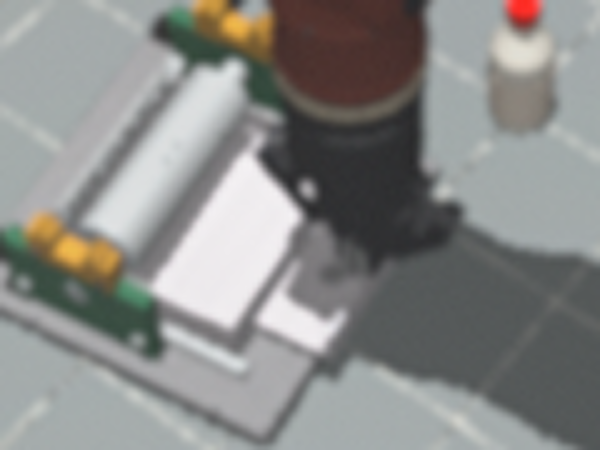

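```bash
for i in 1; do python3 -m crank '{"jaw":[-1,-1,-1,-1],"offset":[[2,0.3,0],[4,0.6,0],[6,1,0],[6,1,0]],"twist":[0,0,0,0]}'|sed -n '2p;4p'; done; python3 -m crank '{"jaw":[-1,-1,-1,-1],"offset":[[2,0.3,0],[4,0.6,0],[6,1,0],[6,1,0]],"twist":[0,0,0,0]}'|sed -n '2p;4p'
```

```text
ee_pos: [443.4, 175.3, 27.6]
contact_force: [-1.0, 0.7, 0.6]
ee_pos: [449.4, 176.3, 27.5]
contact_force: [0.2, -0.5, 0.2]
```

```bash
cat > prof.py <<'E'
from m import *
def prof(c,w0=20,w1=60,lo=-150,hi=-60):
    P,H=cloud(c); y=.16; R=np.array([[np.cos(y),np.sin(y)],[-np.sin(y),np.cos(y)]]); L=(P[:,:2]-[571,199])@R.T
    for s in(-1,1):
        o=[]
        for a in range(lo,hi,4):
            k=(L[:,1]*s>w0)&(L[:,1]*s<w1)&(L[:,0]>=a)&(L[:,0]<a+4)&(P[:,2]<65)
            o.append((a,int(np.median(P[k,2])) if k.any() else None,int(k.sum())))
        print(c,s,o)
E
python3 - <<'E'
from prof import *
prof('top');prof('side')
E
```

```text
top -1 [(-150, 1, 13), (-146, 3, 16), (-142, 20, 24), (-138, 51, 11), (-134, 34, 10), (-130, 32, 16), (-126, 34, 10), (-122, 33, 11), (-118, 32, 12), (-114, 34, 12), (-110, 29, 10), (-106, 29, 12), (-102, 30, 11), (-98, 31, 13), (-94, 30, 11), (-90, 42, 21), (-86, 54, 5), (-82, 31, 7), (-78, 32, 15), (-74, 33, 13), (-70, 32, 10), (-66, 30, 15), (-62, 31, 13)]
top 1 [(-150, None, 0), (-146, None, 0), (-142, None, 0), (-138, None, 0), (-134, None, 0), (-130, None, 0), (-126, None, 0), (-122, None, 0), (-118, None, 0), (-114, None, 0), (-110, None, 0), (-106, None, 0), (-102, None, 0), (-98, None, 0), (-94, None, 0), (-90, None, 0), (-86, None, 0), (-82, None, 0), (-78, None, 0), (-74, None, 0), (-70, None, 0), (-66, None, 0), (-62, None, 0)]
side -1 [(-150, 2, 14), (-146, 4, 20), (-142, 2, 15), (-138, 1, 14), (-134, 33, 3), (-130, None, 0), (-126, None, 0), (-122, None, 0), (-118, 28, 2), (-114, None, 0), (-110, None, 0), (-106, None, 0), (-102, None, 0), (-98, None, 0), (-94, 31, 2), (-90, None, 0), (-86, None, 0), (-82, 34, 2), (-78, 34, 2), (-74, 32, 2), (-70, 28, 4), (-66, 31, 4), (-62, 32, 6)]
side 1 [(-150, 2, 17), (-146, 35, 37), (-142, 37, 30), (-138, 0, 20), (-134, 17, 29), (-130, 31, 24), (-126, 32, 16), (-122, 32, 22), (-118, 31, 19), (-114, 31, 18), (-110, 32, 23), (-106, 32, 17), (-102, 33, 19), (-98, 32, 16), (-94, 36, 44), (-90, 52, 27), (-86, None, 0), (-82, 35, 1), (-78, 31, 14), (-74, 32, 17), (-70, 32, 10), (-66, 32, 18), (-62, 33, 12)]
```

```bash
cat >> h.py <<'E'
def proj(f,p):
    E=np.array(f['extrinsics']); q=E[:3,:3].T@(np.array(p)-E[:3,3]); return np.array([f['cx']+f['fx']*q[0]/-q[2], f['cy']-f['fy']*q[1]/-q[2]])
E
python3 - <<'E'
from h import *
f=grab_frame('side'); o=observe(); print(o['ee_pos'],proj(f,[390.6,166.9,30]),proj(f,o['ee_pos']),[proj(f,[571-141*.987+x,199-141*.159+y,z]) for x,y,z in((8,-49,52),(-8,49,52),(8,-49,31),(-8,49,31))])
im=cv2.resize(f['frame'][220:320,170:300],None,fx=6,fy=6,interpolation=2)
p=(proj(f,o['ee_pos'])-[170,220])*6; cv2.circle(im,tuple(int(v) for v in p),4,(0,0,255),-1)
cv2.imwrite('pics/e.png',im)
E
```

```text
[448.87892357 176.21902922  27.45678363] [266.86312321 293.24900018] [249.33541677 285.47033695] [array([261.60569081, 271.39215452]), array([245.09457507, 297.76207752]), array([261.72946709, 275.12932015]), array([245.41709813, 301.34147027])]
```

View pics/e.png

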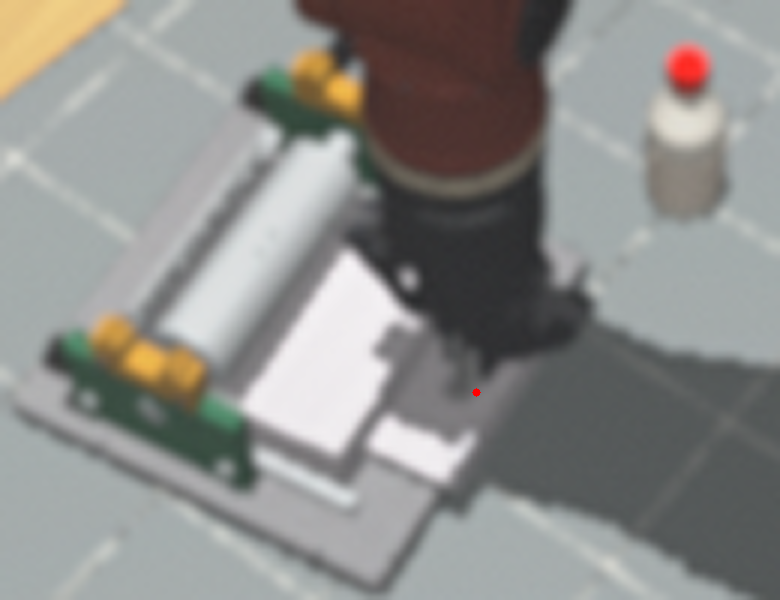

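```bash
python3 - <<'E'
from h import *
f=grab_frame('side'); np.set_printoptions(suppress=True,linewidth=160)
E=np.array(f['extrinsics'])
for v in range(270,292,2):
    o=[]
    for u in range(240,262,3):
        z=f['range_z'][v,u]; q=E[:3,:3]@np.array([(u-f['cx'])/f['fx']*z,-(v-f['cy'])/f['fy']*z,-z])+E[:3,3]; o.append('%d,%d,%d/%d'%(*q,f['frame'][v,u].mean()))
    print(v,*o)
g=grab_frame('top'); P=pts(g); k=(P[:,0]>380)&(P[:,0]<520)&(P[:,1]>100)&(P[:,1]<250)
P=pts(f); k=(np.hypot(P[:,0]-449,P[:,1]-176)<25); print(np.sort(P[k,2])[::8].round())
E
```

```text
270 468,189,110/49 453,192,129/48 452,181,115/50 429,194,154/49 430,180,136/49 -39,714,1263/52 427,158,111/56 404,173,151/66
272 467,191,104/95 456,190,112/51 450,183,110/50 433,190,134/49 430,181,126/49 430,168,110/53 421,165,115/56 404,174,142/65
274 484,173,53/131 457,189,101/57 448,186,104/51 431,192,129/49 434,176,106/50 425,175,112/51 410,179,133/53 399,180,144/55
276 483,176,46/110 483,163,30/89 449,186,93/68 436,188,109/50 432,180,102/49 420,180,114/48 410,180,123/47 400,178,131/48
278 481,179,41/110 -39,714,1263/106 449,187,84/81 441,183,86/67 434,178,86/48 419,183,107/51 411,179,111/57 445,124,4/68
280 479,181,34/119 471,176,36/118 450,187,72/87 440,184,78/83 436,176,71/63 444,154,35/100 432,154,46/96 441,129,4/89
282 475,186,35/124 467,182,36/125 451,186,59/90 441,184,65/90 447,164,33/98 430,170,57/121 434,152,30/100 436,136,6/88
284 471,191,34/125 463,187,36/117 465,172,14/87 454,170,22/109 443,169,32/124 430,171,47/110 440,146,4/93 433,140,3/89
286 468,195,31/125 459,192,36/121 452,187,36/103 444,183,38/122 431,183,52/122 431,170,34/102 437,149,0/88 428,146,3/88
288 462,202,34/124 456,196,33/127 447,193,38/124 440,187,37/124 426,190,55/113 437,163,7/94 431,157,5/89 425,151,2/88
290 458,207,33/129 450,203,38/124 444,196,33/124 430,199,53/121 425,191,46/106 434,168,4/89 428,161,0/89 421,156,2/89
[ -3.  -0.   1.   2.   3.   5.   9.  23.  30.  32.  33.  33.  34.  35.  36.  37.  38.  39.  40.  47.  52.  54.  63.  68.  72.  77.  82.  87.  95. 101. 103.
 106. 109. 111. 113. 116. 125. 128. 131. 135. 138. 142. 151. 158. 541. 542. 543. 544. 545. 546. 547. 564. 564. 565. 566. 567. 567. 568. 568. 569. 570. 571.
 572. 574. 578. 582.]
```

```bash
python3 -m crank '{"jaw":[-1,-1,-1,-1,-1,-1,-1,-1,-1],"offset":[[-25,-4,0],[-46,-7,0],[-46,-7,0],[-46,-7,-6],[-46,-7,-12],[-46,-7,-18],[-46,-7,-22],[-46,-7,-22],[-46,-7,-22]],"twist":[0,0,0,0,0,0,0,0,0]}'
python3 - <<'E'
from h import *
f=grab_frame('side');P=pts(f);o=observe();e=o['ee_pos'];print(o['finger_gap'],e)
print(proj(f,e))
cv2.imwrite('pics/f.png',cv2.resize(f['frame'][220:320,200:330],None,fx=6,fy=6,interpolation=2))
E
```

```text
time_s: 7.15
ee_pos: [403.0, 169.2, 5.3]
tcp_rot: [-2.037, -2.392, 0.001]
contact_force: [0.8, 0.7, -0.4]
finger_gap: 0.0
grasp_force: 0.0
-0.08064581912747676 [403.11308042 169.23916702   5.50016911]
[263.11216073 295.68850455]
```

View pics/f.png

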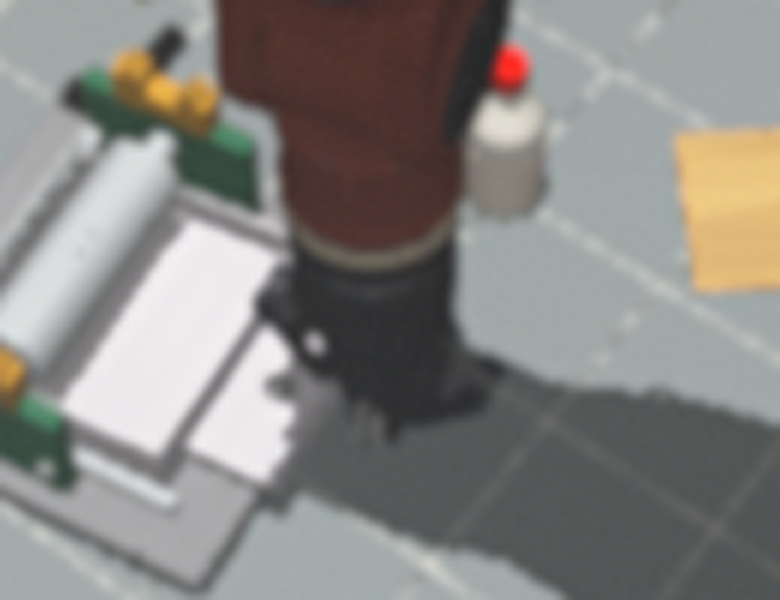

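```bash
for i in 1; do python3 -m crank '{"jaw":[-1,-1,-1],"offset":[[0,0,-2],[0,0,-4],[0,0,-4]],"twist":[0,0,0]}'|sed -n '2p;4p'; done;  python3 -m crank '{"jaw":[-1,-1,-1],"offset":[[0,0,-2],[0,0,-4],[0,0,-4]],"twist":[0,0,0]}'|sed -n '2p;4p'
```

```text
ee_pos: [402.9, 169.2, 1.4]
contact_force: [0.2, 0.7, 0.9]
ee_pos: [402.8, 169.2, -2.8]
contact_force: [0.3, -0.0, 0.3]
```

```bash
python3 -m crank '{"jaw":[-1,-1,-1,-1],"offset":[[0,0,-2],[0,0,-4],[0,0,-5],[0,0,-5]],"twist":[0,0,0,0]}'|sed -n '2p;4p';   python3 -m crank '{"jaw":[-1,-1,-1],"offset":[[0,0,-2],[0,0,-4],[0,0,-4]],"twist":[0,0,0]}'|sed -n '2p;4p'
```

```text
ee_pos: [402.9, 169.2, -7.7]
contact_force: [0.1, -0.1, -0.6]
ee_pos: [402.8, 169.2, -11.8]
contact_force: [-0.5, 1.0, 0.3]
```

```bash
for k in 1; do python3 -m crank '{"jaw":[-1,-1,-1],"offset":[[0,0,-2],[0,0,-3],[0,0,-3]],"twist":[0,0,0]}'|sed -n '2p;4p';   python3 -m crank '{"jaw":[-1,-1,-1],"offset":[[0,0,-2],[0,0,-3],[0,0,-3]],"twist":[0,0,0]}'|sed -n '2p;4p';python3 -m crank '{"jaw":[-1,-1,-1],"offset":[[0,0,-1],[0,0,-2],[0,0,-2]],"twist":[0,0,0]}'|sed -n '2p;4p';done; python3 - <<'E'
from h import *
f=grab_frame('side');E=np.array(f['extrinsics'])
cv2.imwrite('pics/g.png',cv2.resize(f['frame'][250:315,220:306],None,fx=9,fy=9,interpolation=2))
for v in range(280,304,2):
    o=[]
    for u in range(252,276,3):
        z=f['range_z'][v,u]; q=E[:3,:3]@np.array([(u-f['cx'])/f['fx']*z,-(v-f['cy'])/f['fy']*z,-z])+E[:3,3]; o.append('%d,%d,%d/%d'%(*q,f['frame'][v,u].mean()))
    print(v,*o)
E
```

```text
ee_pos: [402.9, 169.2, -14.6]
contact_force: [1.4, 0.3, 0.0]
ee_pos: [402.8, 169.2, -17.6]
contact_force: [-0.4, -0.2, -0.7]
ee_pos: [402.8, 169.2, -19.5]
contact_force: [-1.8, -0.2, 3.3]
280 452,158,31/108 401,204,143/50 391,203,152/51 384,199,153/50 376,196,157/48 373,186,147/49 367,181,147/48 365,170,134/49
282 430,183,75/91 413,190,102/51 391,203,142/50 382,202,149/51 375,197,149/51 370,191,146/49 371,176,126/49 365,171,125/51
284 430,184,64/52 414,190,90/50 407,185,90/49 402,178,85/50 384,186,114/50 381,176,105/48 372,174,111/48 362,174,120/50
286 430,185,56/75 421,182,61/53 403,190,90/49 408,171,59/50 384,186,104/49 381,177,95/48 372,175,102/48 376,156,72/50
288 428,188,50/109 439,162,2/78 409,183,63/49 405,175,56/50 387,183,86/49 389,167,61/49 380,164,66/48 374,158,66/52
290 427,189,42/106 436,166,0/89 408,184,54/57 404,176,47/54 389,181,71/49 385,171,60/50 377,169,65/49 364,172,83/50
292 428,189,28/98 431,172,2/89 415,177,26/70 402,179,42/69 390,180,56/51 385,172,50/49 372,175,69/49 360,177,83/47
294 434,182,0/92 427,177,1/89 420,172,1/79 401,181,34/81 395,174,30/65 388,168,30/53 369,178,64/55 362,175,67/61
296 429,188,3/90 422,183,2/88 414,179,5/88 402,179,19/84 396,173,16/70 392,163,6/74 386,157,4/83 379,151,3/85
298 426,193,1/89 418,188,1/89 410,183,4/88 405,176,0/84 396,173,5/84 391,165,0/85 383,161,1/87 375,156,2/88
300 421,199,3/95 415,192,-1/88 409,185,-3/89 400,183,3/88 393,177,2/89 386,171,0/88 378,168,4/87 372,161,0/87
302 418,203,1/111 411,198,0/96 405,191,-2/89 395,189,5/87 389,182,2/87 382,176,0/88 374,173,4/87 367,167,2/87
```

View pics/g.png

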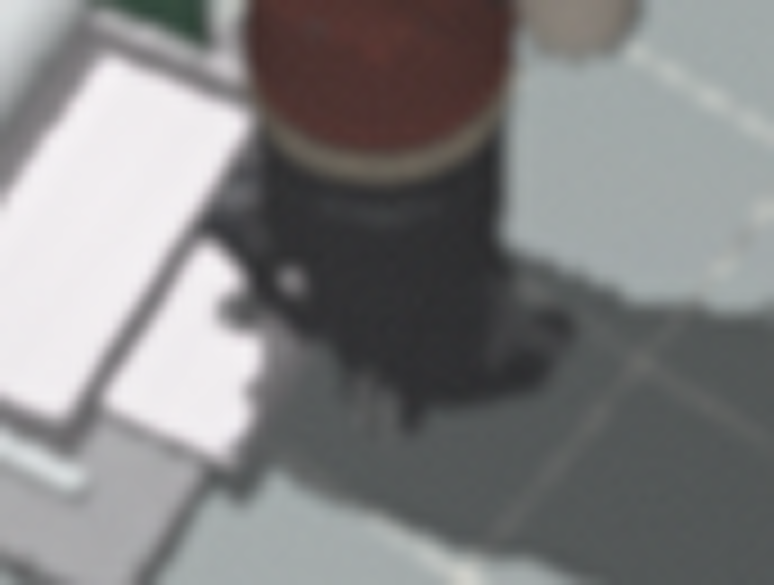

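```bash
python3 -m crank '{"jaw":[-1,-1,-1,-1,-1,-1,-1,-1,-1,-1,-1,-1],"offset":[[0,0,15],[-10,-1,40],[-15,-3,40],[-15,-3,40],[-15,-3,40],[-15,-3,40],[-15,-3,40],[-15,-3,40],[-15,-3,40],[-15,-3,40],[-15,-3,40],[-15,-3,40]],"twist":[0,0,0.5,1.57,1.57,1.57,1.57,1.57,1.57,1.57,1.57,1.57]}'
python3 -m crank '{"jaw":[-1,-1,-1,-1,-1,-1],"offset":[[0,0,-30],[0,0,-38],[0,0,-40],[0,0,-41],[0,0,-42],[0,0,-42]],"twist":[0,0.1,0.1,0.1,0.1,0.1]}'
```

```text
time_s: 10.65
ee_pos: [388.1, 166.2, 20.5]
tcp_rot: [-0.15, 3.138, -0.0]
contact_force: [0.1, -0.2, -0.1]
finger_gap: 0.1
grasp_force: 0.0
time_s: 11.25
ee_pos: [388.4, 166.4, -21.1]
tcp_rot: [-0.295, 3.127, 0.0]
contact_force: [-0.3, 0.1, -0.1]
finger_gap: 0.2
grasp_force: 0.0
```

```bash
python3 -m crank '{"jaw":[-1,-1,-1],"offset":[[0,0,-1],[0,0,-3],[0,0,-3]],"twist":[-0.03,-0.03,-0.03]}'|sed -n '2p;4p'; python3 -m crank '{"jaw":[-1,-1,-1],"offset":[[0,0,-1],[0,0,-2],[0,0,-2]],"twist":[0,0,0]}'|sed -n '2p;4p';python3 -m crank '{"jaw":[-1,-1,-1],"offset":[[0,0,-1],[0,0,-2],[0,0,-2]],"twist":[0,0,0]}'|sed -n '2p;4p'
```

```text
ee_pos: [388.0, 166.2, -24.6]
contact_force: [0.3, 0.6, -0.3]
ee_pos: [387.9, 166.2, -26.6]
contact_force: [0.1, -0.1, -0.5]
ee_pos: [388.1, 166.3, -26.9]
contact_force: [-8.8, -3.4, 39.3]
```

```bash
python3 -m crank '{"jaw":[-1,-1,-1,-1,-1,-1,-1,-1,-1],"offset":[[0,0,34],[0,3,34],[8,4,34],[16,5,34],[24,6,34],[28,7,34],[32,8,34],[36,9,34],[40,10,34]],"twist":[0,0,0,0,0,0,0,0,0]}'|sed -n '2p;4p'; python3 -m crank '{"jaw":[-1,-1,-1,-1],"offset":[[2,0.3,0],[4,0.6,0],[6,0.9,0],[8,1.3,0]],"twist":[0,0,0,0]}'|sed -n '2p;4p'; python3 - <<'E'
from prof import *
prof('side',30,60)
E
```

```text
ee_pos: [427.5, 176.2, 5.1]
contact_force: [-2.4, -0.3, -0.8]
ee_pos: [436.0, 177.5, 5.5]
contact_force: [-0.9, -0.4, -1.6]
side -1 [(-150, 2, 9), (-146, 2, 13), (-142, 1, 10), (-138, 1, 10), (-134, 2, 18), (-130, 8, 9), (-126, None, 0), (-122, None, 0), (-118, None, 0), (-114, None, 0), (-110, None, 0), (-106, None, 0), (-102, None, 0), (-98, None, 0), (-94, None, 0), (-90, None, 0), (-86, None, 0), (-82, None, 0), (-78, 30, 2), (-74, 41, 1), (-70, None, 0), (-66, None, 0), (-62, 33, 4)]
side 1 [(-150, 2, 11), (-146, 3, 15), (-142, 1, 13), (-138, 1, 12), (-134, 9, 25), (-130, 21, 24), (-126, 40, 31), (-122, 23, 10), (-118, 22, 11), (-114, 30, 17), (-110, 33, 14), (-106, 26, 15), (-102, 32, 16), (-98, 28, 10), (-94, 31, 17), (-90, 27, 12), (-86, 30, 17), (-82, 30, 13), (-78, 32, 24), (-74, 47, 34), (-70, 53, 1), (-66, 35, 1), (-62, 33, 9)]
```

```bash
python3 -m crank '{"jaw":[-1,-1,-1],"offset":[[2,0.3,0],[4,0.6,0],[6,0.9,0]],"twist":[0,0,0]}'|sed -n '2p;4p'; python3 -m crank '{"jaw":[-1,-1],"offset":[[1.5,0.2,0],[3,0.5,0]],"twist":[0,0]}'|sed -n '2p;4p';  python3 -m crank '{"jaw":[-1,-1],"offset":[[1,0.2,0],[2,0.3,0]],"twist":[0,0]}'|sed -n '2p;4p'
```

```text
ee_pos: [442.2, 178.5, 5.5]
contact_force: [-1.8, 0.1, -1.3]
ee_pos: [444.9, 178.9, 5.5]
contact_force: [-3.6, 0.3, 1.7]
ee_pos: [446.7, 179.2, 5.5]
contact_force: [-3.3, 0.1, 1.0]
```

```bash
python3 -m crank '{"jaw":[-1,-1],"offset":[[1,0.2,0],[2,0.3,0]],"twist":[0,0]}'|sed -n '2p;4p';python3 -m crank '{"jaw":[-1,-1],"offset":[[1,0.2,0],[2,0.3,0]],"twist":[0,0]}'|sed -n '2p;4p';  python3 - <<'E'
from prof import *
prof('side',30,60)
E
```

```text
ee_pos: [449.0, 179.5, 5.5]
contact_force: [-2.5, -1.1, 0.8]
ee_pos: [450.1, 179.7, 5.4]
contact_force: [-8.9, -0.6, 6.4]
side -1 [(-150, 1, 10), (-146, 2, 12), (-142, 1, 7), (-138, 1, 11), (-134, 9, 26), (-130, 19, 13), (-126, 20, 10), (-122, 19, 13), (-118, 19, 4), (-114, None, 0), (-110, None, 0), (-106, None, 0), (-102, None, 0), (-98, None, 0), (-94, None, 0), (-90, None, 0), (-86, None, 0), (-82, None, 0), (-78, None, 0), (-74, None, 0), (-70, None, 0), (-66, None, 0), (-62, 23, 4)]
side 1 [(-150, 2, 14), (-146, 3, 14), (-142, 2, 12), (-138, 3, 13), (-134, 6, 19), (-130, 19, 24), (-126, 21, 11), (-122, 22, 10), (-118, 20, 14), (-114, 25, 27), (-110, 29, 15), (-106, 24, 7), (-102, 25, 10), (-98, 22, 15), (-94, 22, 13), (-90, 23, 15), (-86, 25, 12), (-82, 24, 13), (-78, 24, 14), (-74, 23, 11), (-70, 25, 13), (-66, 22, 13), (-62, 32, 34)]
```

```bash
python3 -m crank '{"jaw":[-1,-1,-1,-1,-1,-1,-1,-1],"offset":[[-3,-0.5,0],[-10,-1.6,0],[-30,-5,0],[-60,-10,0],[-60,-10,50],[-60,-10,100],[-60,-10,150],[-60,-10,190]],"twist":[0,0,0,0,0,0,0,0]}'|sed -n '1,4p'; python3 - <<'E'
from prof import *
prof('side',0,60,-134,-50);prof('top',0,60,-134,-50)
f=grab_frame('top');cv2.imwrite('pics/h.png',cv2.resize(f['frame'][140:250,160:300],None,fx=5,fy=5,interpolation=2))
E
```

```text
time_s: 15.45
ee_pos: [391.4, 170.0, 198.6]
tcp_rot: [-0.25, 3.128, 0.001]
contact_force: [1.6, 0.1, -0.9]
side -1 [(-134, 9, 50), (-130, 19, 26), (-126, 21, 26), (-122, 20, 21), (-118, 21, 23), (-114, 29, 59), (-110, 41, 14), (-106, 27, 1), (-102, 25, 20), (-98, 26, 20), (-94, 25, 24), (-90, 24, 16), (-86, 24, 23), (-82, 24, 20), (-78, 24, 23), (-74, 25, 23), (-70, 26, 24), (-66, 24, 17), (-62, 33, 70), (-58, 42, 10), (-54, None, 0)]
side 1 [(-134, 8, 53), (-130, 20, 34), (-126, 21, 22), (-122, 21, 26), (-118, 21, 30), (-114, 30, 55), (-110, 36, 19), (-106, 24, 11), (-102, 24, 22), (-98, 25, 28), (-94, 25, 22), (-90, 24, 27), (-86, 23, 24), (-82, 24, 22), (-78, 23, 25), (-74, 23, 26), (-70, 24, 26), (-66, 24, 26), (-62, 35, 67), (-58, 42, 16), (-54, None, 0)]
top -1 [(-134, 2, 19), (-130, 4, 28), (-126, 19, 20), (-122, 20, 19), (-118, 20, 21), (-114, 21, 19), (-110, 26, 26), (-106, 38, 14), (-102, 22, 18), (-98, 25, 22), (-94, 25, 22), (-90, 25, 18), (-86, 23, 17), (-82, 24, 20), (-78, 22, 20), (-74, 23, 18), (-70, 22, 20), (-66, 23, 21), (-62, 25, 24), (-58, 35, 31), (-54, 42, 7)]
top 1 [(-134, None, 0), (-130, 4, 1), (-126, None, 0), (-122, 20, 1), (-118, 20, 2), (-114, 17, 5), (-110, 28, 4), (-106, 44, 2), (-102, 21, 2), (-98, 25, 3), (-94, 22, 3), (-90, 26, 4), (-86, 24, 4), (-82, 22, 1), (-78, 19, 4), (-74, 24, 4), (-70, 23, 3), (-66, 23, 3), (-62, 24, 4), (-58, 43, 9), (-54, 27, 1)]
```

View pics/h.png

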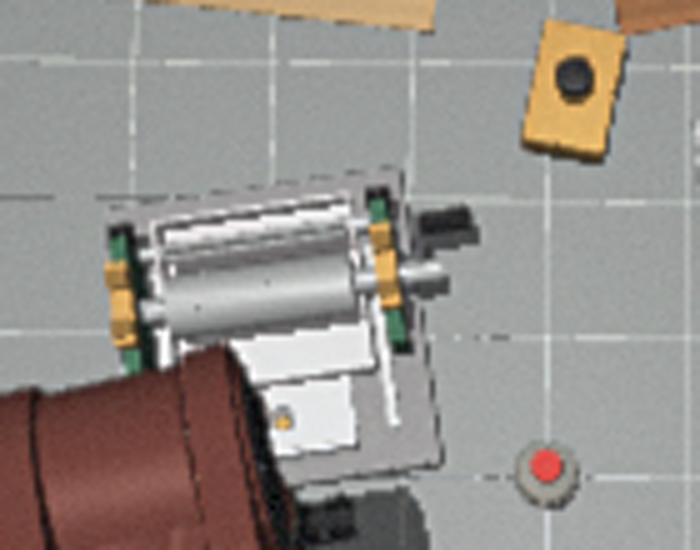

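```bash
python3 - <<'E'
from h import *
for c in('side','top'):
    P=pts(grab_frame(c))
    for a in range(650,1100,50):
        k=(P[:,0]>a)&(P[:,0]<a+50)&(abs(P[:,1])<200)
        if k.any(): print(c,a,k.sum(),P[k,2].max().round())
E
python3 -m crank '{"jaw":[-1,-1,-1,-1,-1,-1,-1,-1,-1,-1],"offset":[[100,-80,200],[170,-170,230],[170,-170,230],[170,-170,230],[170,-170,230],[170,-170,230],[170,-170,230],[170,-170,230],[170,-170,230],[170,-170,230]],"twist":[-0.1,-0.2,-0.3,-0.4,-0.6,-0.8,-1,-1.2,-1.3,-1.3]}'
```

```text
side 650 905 47.0
side 700 1147 78.0
side 750 1048 47.0
side 800 1213 16.0
side 850 1176 13.0
side 900 1651 41.0
side 950 330 39.0
top 650 1411 215.0
top 700 1424 80.0
top 750 1429 49.0
top 800 1467 16.0
top 850 1429 17.0
top 900 1693 41.0
top 950 554 39.0
time_s: 16.7
ee_pos: [561.3, -0.5, 423.2]
tcp_rot: [-1.704, -2.636, 0.002]
contact_force: [0.9, 0.3, -0.3]
finger_gap: -0.3
grasp_force: 0.0
```

```bash
python3 -m crank '{"jaw":[-1,-1,-1,-1,-1,-1,-1,-1],"offset":[[400,0,0],[400,0,0],[400,0,0],[400,0,0],[400,0,0],[400,0,0],[400,0,0],[400,0,0]],"twist":[0,0,0,0,0,0,0,0]}'
python3 -c "
from h import *
o=observe();print(o['qpos'])
from scipy.spatial.transform import Rotation as R
print(R.from_rotvec(o['tcp_rot']).as_matrix()[:,2])"
```

```text
time_s: 17.5
ee_pos: [728.0, -0.2, 369.3]
tcp_rot: [1.691, 2.636, 0.015]
contact_force: [-0.6, -0.6, 1.8]
finger_gap: 0.1
grasp_force: 0.0
[-0.10256723  0.90223303  1.36493402  2.02065472  0.00418584  1.03828651]
[ 0.01320322  0.00284896 -0.99990878]
```

```bash
python3 -m crank '{"jaw":[-1,-1,-1,-1,-1,-1,-1,-1],"offset":[[3000,0,0],[3000,0,0],[3000,0,0],[3000,0,0],[3000,0,0],[3000,0,0],[3000,0,0],[3000,0,0]],"twist":[0,0,0,0,0,0,0,0]}'
python3 -c "
from h import *
o=observe();print(o['qpos'])
from scipy.spatial.transform import Rotation as R
print(R.from_rotvec(o['tcp_rot']).as_matrix()[:,2])"
```

```text
time_s: 18.3
ee_pos: [729.1, 1.3, 358.2]
tcp_rot: [-1.693, -2.639, -0.01]
contact_force: [-0.0, 0.3, -0.2]
finger_gap: 0.0
grasp_force: 0.0
[-0.10258485  0.91771514  1.36546583  2.02103088  0.008678    1.03812792]
[-0.00158204  0.00888662 -0.99995926]
```

```bash
cat > q.py <<'E'
from h import *
from scipy.spatial.transform import Rotation as R
o=observe();print(o['time_s'],o['qpos'].round(3),o['ee_pos'].round(1));print(R.from_rotvec(o['tcp_rot']).as_matrix().round(3).tolist())
E
python3 -m crank '{"jaw":[-1,-1,-1,-1,-1,-1],"offset":[[0,0,2000],[0,0,2000],[0,0,2000],[0,0,2000],[0,0,2000],[0,0,2000]],"twist":[0,0,0,0,0,0]}' >/dev/null; python3 q.py
python3 -m crank '{"jaw":[-1,-1,-1,-1,-1,-1],"offset":[[0,0,2000],[0,0,2000],[0,0,2000],[0,0,2000],[0,0,2000],[0,0,2000]],"twist":[0,0,0,0,0,0]}' >/dev/null; python3 q.py
```

```text
18.9 [-0.104  0.825  1.365  2.021  0.009  1.037] [720.5   1.1 425. ]
[[-0.415, 0.905, 0.09], [0.909, 0.417, -0.0], [-0.038, 0.082, -0.996]]
19.5 [-0.107  0.734  1.365  2.021  0.01   1.036] [706.1   1.1 489.2]
[[-0.409, 0.895, 0.179], [0.909, 0.417, -0.009], [-0.083, 0.159, -0.984]]
```

```bash

python3 -m crank '{"jaw":[-1,-1,-1,-1,-1,-1,-1,-1,-1,-1],"offset":[[0,0,2000],[0,0,2000],[0,0,2000],[0,0,2000],[0,0,2000],[0,0,2000],[0,0,2000],[0,0,2000],[0,0,2000],[0,0,2000]],"twist":[0,0,0,0,0,0,0,0,0,0]}' >/dev/null; python3 q.py
python3 -m crank '{"jaw":[-1,-1,-1,-1],"offset":[[-10,0,-20],[-40,0,-60],[-80,0,-100],[-80,0,-100]],"twist":[0,0,0,0]}' >/dev/null; python3 q.py
```

```text
20.5 [-0.111  0.644  1.365  2.021  0.011  1.033] [686.1   1.1 552. ]
[[-0.398, 0.877, 0.267], [0.908, 0.418, -0.018], [-0.128, 0.236, -0.963]]
20.9 [-0.121  0.307  0.577  1.569  0.014  1.023] [6.407e+02 3.000e-01 4.915e+02]
[[-0.398, 0.877, 0.269], [0.908, 0.418, -0.019], [-0.129, 0.237, -0.963]]
```

```bash

python3 -m crank '{"jaw":[-1,-1,-1,-1,-1,-1,-1],"offset":[[0,0,20],[20,0,40],[40,0,40],[40,0,40],[40,0,40],[40,0,40],[40,0,40]],"twist":[-0.15,-0.3,-0.45,-0.6,-0.75,-0.86,-0.86]}' >/dev/null; python3 q.py
python3 -m crank '{"jaw":[-1,-1,-1,-1],"offset":[[0,0,2000],[0,0,2000],[0,0,2000],[0,0,2000]],"twist":[0,0,0,0]}' >/dev/null; python3 q.py
python3 -m crank '{"jaw":[-1,-1,-1,-1],"offset":[[0,0,2000],[0,0,2000],[0,0,2000],[0,0,2000]],"twist":[0,0,0,0]}' >/dev/null; python3 q.py
```

```text
21.6 [-1.000e-03  7.110e-01  1.364e+00  2.021e+00 -2.170e-01  1.976e+00] [695.4  -3.6 513.6]
[[0.427, 0.883, 0.197], [0.897, -0.386, -0.215], [-0.114, 0.269, -0.956]]
22.0 [-0.046  0.616  1.366  2.021 -0.208  1.912] [671.7 -30.3 578.4]
[[0.419, 0.864, 0.279], [0.904, -0.367, -0.219], [-0.087, 0.344, -0.935]]
22.4 [-0.089  0.534  1.366  2.021 -0.196  1.856] [645.3 -52.8 631.7]
[[0.413, 0.842, 0.347], [0.908, -0.352, -0.226], [-0.068, 0.408, -0.91]]
```

```bash

python3 -m crank '{"jaw":[-1,-1,-1,-1],"offset":[[0,30,0],[0,60,0],[0,60,0],[0,60,0]],"twist":[-0.05,-0.1,-0.1,-0.1]}' >/dev/null
python3 -m crank '{"jaw":[-1,-1,-1],"offset":[[0,0,2000],[0,0,2000],[0,0,2000]],"twist":[0,0,0]}' >/dev/null; python3 q.py
python3 -m crank '{"jaw":[-1,-1,-1],"offset":[[0,0,2000],[0,0,2000],[0,0,2000]],"twist":[0,0,0]}' >/dev/null; python3 q.py
python3 -m crank '{"jaw":[-1,-1,-1],"offset":[[0,0,2000],[0,0,2000],[0,0,2000]],"twist":[0,0,0]}' >/dev/null; python3 q.py
```

```text
23.1 [ 1.000e-03  4.820e-01  1.366e+00  2.021e+00 -2.630e-01  2.015e+00] [626.9 -17.5 669.8]
[[0.487, 0.773, 0.406], [0.873, -0.414, -0.259], [-0.032, 0.481, -0.876]]
23.4 [-0.037  0.411  1.366  2.021 -0.247  1.964] [598.7 -35.  712.1]
[[0.478, 0.749, 0.459], [0.879, -0.4, -0.262], [-0.013, 0.529, -0.849]]
23.7 [-0.075  0.345  1.366  2.021 -0.229  1.916] [569.5 -49.6 749.7]
[[0.468, 0.723, 0.508], [0.884, -0.385, -0.266], [0.003, 0.573, -0.819]]
```

```bash

python3 -m crank '{"jaw":[-1,-1,-1,-1,-1,-1,-1,-1,-1,-1,-1,-1],"offset":[[-100,-187,-460],[-100,-187,-460],[-100,-187,-460],[-100,-187,-460],[-100,-187,-460],[-100,-187,-460],[-100,-187,-460],[-100,-187,-460],[-100,-187,-460],[-100,-187,-460],[-100,-187,-460],[-100,-187,-460]],"twist":[0.1,0.2,0.3,0.4,0.5,0.57,0.57,0.57,0.57,0.57,0.57,0.57]}' >/dev/null; python3 q.py
python3 - <<'E'
from h import *
for c in('side','top'):
    f=grab_frame(c);cv2.imwrite(f'pics/i_{c}.png',f['frame']);print(proj(f,observe()['ee_pos']))
    np.save(f'{c}.npy',f['range_z'])
a=cv2.imread('pics/i_side.png')[60:210,220:400];b=cv2.imread('pics/i_top.png')[140:290,270:450]
cv2.imwrite('pics/i.png',np.hstack([cv2.resize(x,None,fx=2.2,fy=2.2,interpolation=2) for x in(a,b)]))
E
```

```text
24.9 [-0.912 -0.126 -0.491  0.844  0.501  0.67 ] [ 477.7 -222.9  322.4]
[[-0.082, 0.818, 0.57], [0.997, 0.066, 0.049], [0.002, 0.572, -0.82]]
[323.15640562 137.10437626]
[346.64799216 219.31210366]
```

View pics/i.png

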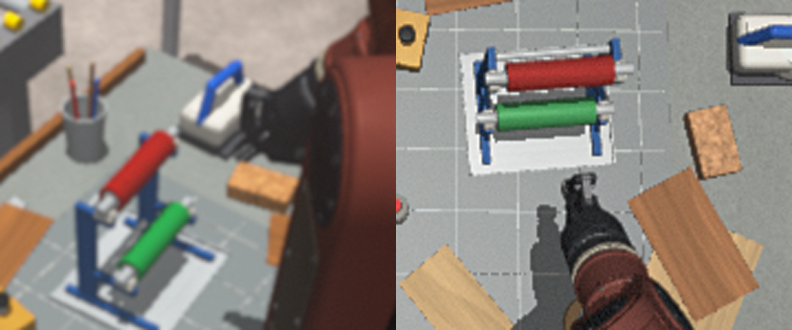

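```bash
python3 - <<'E'
from h import *
from scipy.spatial.transform import Rotation as R
o=observe();M=R.from_rotvec(o['tcp_rot']).as_matrix()
for c in('side','top'):
    f=grab_frame(c);P=pts(f);L=(P-o['ee_pos'])@M
    k=(np.abs(L[:,:2]).max(1)<75)&(L[:,2]>-150)&(L[:,2]<60)
    L=L[k]; print(c,len(L))
    for a in range(-150,60,10):
        q=L[(L[:,2]>=a)&(L[:,2]<a+10)]
        if len(q)>1: print(a,len(q),'x',q[:,0].min().round(),q[:,0].max().round(),'y',q[:,1].min().round(),q[:,1].max().round())
E
```

```text
side 725
-150 25 x -3.0 15.0 y -31.0 40.0
-140 93 x -7.0 23.0 y -38.0 48.0
-130 96 x -11.0 21.0 y -40.0 61.0
-120 100 x -14.0 19.0 y -49.0 61.0
-110 92 x -11.0 18.0 y -54.0 54.0
-100 71 x -12.0 19.0 y -48.0 46.0
-90 101 x -12.0 16.0 y -38.0 41.0
-80 55 x -11.0 17.0 y -33.0 32.0
-70 24 x -11.0 13.0 y -21.0 27.0
-60 22 x 0.0 14.0 y -13.0 14.0
-50 29 x 2.0 14.0 y -14.0 13.0
-40 17 x 3.0 13.0 y -12.0 12.0
top 250
-150 24 x -9.0 12.0 y 36.0 47.0
-140 38 x -18.0 20.0 y 21.0 53.0
-130 57 x -11.0 20.0 y 13.0 68.0
-120 49 x -19.0 19.0 y 23.0 68.0
-110 11 x 11.0 18.0 y -4.0 62.0
-100 18 x 5.0 17.0 y -1.0 52.0
-90 17 x -0.0 13.0 y 19.0 43.0
-80 14 x -3.0 14.0 y -5.0 33.0
-70 4 x 8.0 14.0 y 2.0 18.0
-60 5 x 9.0 11.0 y 4.0 14.0
-50 8 x 6.0 11.0 y -0.0 21.0
-40 5 x 7.0 10.0 y -1.0 16.0
```

```bash

python3 -m crank '{"jaw":[1,1,1,1,1,1,1,1,1],"offset":[[20,-2,-50],[40,-4,-95],[60,-6,-135],[76,-7.5,-166],[76,-7.5,-166],[76,-7.5,-166],[76,-7.5,-166],[76,-7.5,-166],[76,-7.5,-166]],"twist":[0,0,0,0,0,0,0,0,0]}'; python3 q.py;python3 - <<'E'
from m import *
for c in('side','top'):
    P,H=cloud(c); x,y,z=P.T
    g=(H[:,0]>45)&(H[:,0]<80)&(H[:,1]>120)&(y<-100)&(z>85)&(x>530); print(c,g.sum(),cyl(P[g],22))
E
```

```text
time_s: 26.0
ee_pos: [555.2, -230.4, 160.3]
tcp_rot: [1.803, 1.958, 0.617]
contact_force: [0.5, 0.7, -0.1]
finger_gap: 85.3
grasp_force: 0.0
26.0 [-0.778  0.145 -0.691  0.307  0.45   0.81 ] [ 555.2 -230.4  160.3]
[[-0.082, 0.817, 0.571], [0.997, 0.067, 0.047], [0.0, 0.573, -0.819]]
side 391 (array([ 591.88052455, -224.83247251,  101.05677053]), np.float64(0.08213414453448718), np.float64(-0.006995628631398174), np.float64(143.20180773034448), np.float64(1.8670986771498888))
top 397 (array([ 595.28562395, -228.24386935,  100.38925715]), np.float64(0.07942350828374165), np.float64(1.7595192347904623e-05), np.float64(144.0449780454183), np.float64(2.21073315736032))
```

```bash

python3 -m crank '{"jaw":[1,1,1,1,1,1,1,1,1],"offset":[[11,1,-17],[22,2,-34],[33,3,-50],[44,4,-66],[53,4.7,-80],[60,5.3,-91],[67.5,5.9,-102],[67.5,5.9,-102],[67.5,5.9,-102]],"twist":[0,0,0,0,0,0,0,0,0]}'; python3 - <<'E'
from m import *
for c in('side','top'):
    f=grab_frame(c);P,H=cloud(c,f); x,y,z=P.T
    cv2.imwrite(f'pics/j_{c}.png',f['frame'])
    g=(H[:,0]>45)&(H[:,0]<80)&(H[:,1]>120)&(y<-100)&(z>85)&(x>530); print(c,g.sum(),cyl(P[g],22))
a=cv2.imread('pics/j_side.png')[100:220,230:380];b=cv2.imread('pics/j_top.png')[140:260,280:430]
cv2.imwrite('pics/j.png',np.hstack([cv2.resize(x,None,fx=2.6,fy=2.6,interpolation=2) for x in(a,b)]))
E
```

```text
time_s: 27.0
ee_pos: [622.2, -223.7, 56.4]
tcp_rot: [1.805, 1.96, 0.618]
contact_force: [-0.7, -0.4, 0.1]
finger_gap: 85.8
grasp_force: 0.0
side 234 (array([ 588.87049985, -194.84152489,  100.73925074]), np.float64(0.08878346253870902), np.float64(0.003190985436294445), np.float64(83.17438966284593), np.float64(2.0960255880200167))
top 350 (array([ 587.80225963, -231.51941555,   96.88345359]), np.float64(135.04245057088167), np.float64(-9.078017120160718), np.float64(304.06038476631943), np.float64(5.730491300080626))
```

View pics/j.png

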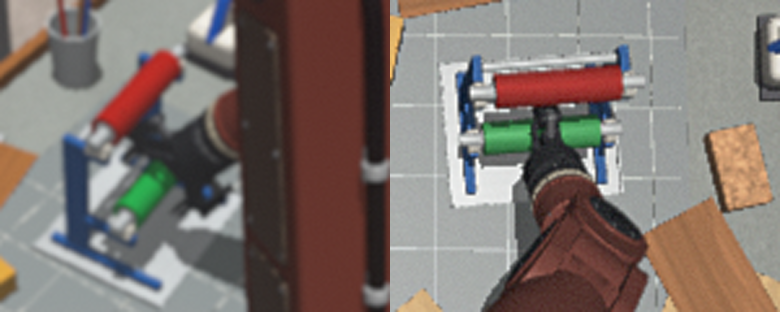

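```bash

python3 -m crank '{"jaw":[0.3,-1,-1,-1,-1,-1,-1,-1,-1,-1],"offset":[[0,0,0],[0,0,0],[0,0,0],[0,0,0],[0,0,0],[0,0,0],[0,0,0],[0,0,0],[0,0,0],[0,0,0]],"twist":[0,0,0,0,0,0,0,0,0,0]}'
```

```text
time_s: 28.1
ee_pos: [622.3, -224.0, 57.0]
tcp_rot: [1.805, 1.959, 0.618]
contact_force: [-4.2, -0.2, 6.0]
finger_gap: 42.7
grasp_force: 59.6
```

```bash

python3 -m crank '{"jaw":[-1,-1,-1,-1,-1,-1,-1,-1,-1,-1],"offset":[[0,0,3],[-1,0,7],[-4,0,13],[-10,-1,22],[-20,-2,36],[-35,-3,56],[-55,-5,84],[-86,-7,125],[-120,-10,170],[-120,-10,170]],"twist":[0,0,0,0,0,0,0,0,0,0]}'; python3 - <<'E'
from m import *
from scipy.spatial.transform import Rotation as R
o=observe();M=R.from_rotvec(o['tcp_rot']).as_matrix();print(M.round(3).tolist())
for c in('side','top'):
    f=grab_frame(c);P,H=cloud(c,f); x,y,z=P.T
    cv2.imwrite(f'pics/k_{c}.png',f['frame'])
    g=(H[:,0]>45)&(H[:,0]<80)&(H[:,1]>120)&(y<-80)&(z>200); q=P[g]; print(c,g.sum(),q.min(0),q.max(0),((q-o['ee_pos'])@M).min(0),((q-o['ee_pos'])@M).max(0)); print(cyl(q,22))
    a=((H[:,0]<6)|(H[:,0]>174))&(H[:,1]>120)&(y<-100)&(z>200)&(x>590); print(c,'red',a.sum(),cyl(P[a],22))
E
```

```text
time_s: 29.1
ee_pos: [501.4, -235.4, 231.7]
tcp_rot: [1.8, 1.955, 0.615]
contact_force: [0.2, -0.8, -5.7]
finger_gap: 42.6
grasp_force: 62.7
[[-0.081, 0.815, 0.573], [0.997, 0.068, 0.044], [-0.003, 0.575, -0.818]]
side 273 [ 443.77291929 -254.1761751   275.30663204] [ 485.39077314 -164.60235874  301.34507288] [-15.6356058  -17.89325328 -81.56498737] [ 74.29537666  21.32520419 -52.55206087]
(array([ 468.5369533 , -207.19388369,  274.72884328]), np.float64(0.08201014477139577), np.float64(0.0023721558433876127), np.float64(83.53718486953676), np.float64(1.518845635209646))
side red 424 (array([ 626.83115193, -227.16440807,  225.48839317]), np.float64(0.08536769976465249), np.float64(0.0032381473995692395), np.float64(144.33026427906998), np.float64(1.817999915105717))
top 470 [ 449.62472819 -312.14191603  272.62281031] [ 497.91442199 -164.88947773  369.83144312] [ -75.65229288  -15.43686581 -125.2915146 ] [ 72.62885751  61.86021125 -47.54968883]
(array([ 464.03761554, -175.14493612,  109.68129786]), np.float64(25.209491228095924), np.float64(-3.1532759962338854), np.float64(177.03648213355882), np.float64(4.698431535723993))
top red 601 (array([ 630.86707836, -228.77441913,  225.10761214]), np.float64(0.08702302306625262), np.float64(0.001182606353979186), np.float64(145.86304805307714), np.float64(2.0733920148877956))
```

```bash

python3 -m crank '{"jaw":[-1,-1,-1,-1,-1,-1,-1,-1,-1,-1,-1],"offset":[[34,3,-45],[65,5,-86],[85,7,-114],[100,8,-134],[110,9,-148],[116,10,-157],[119,10,-163],[120,10,-167],[120,10,-169.5],[120,10,-169.5],[120,10,-169.5]],"twist":[0,0,0,0,0,0,0,0,0,0,0]}'
```

```text
time_s: 30.3
ee_pos: [622.3, -224.2, 57.5]
tcp_rot: [1.805, 1.959, 0.617]
contact_force: [0.2, 0.1, -5.9]
finger_gap: 42.6
grasp_force: 63.1
```

```bash

python3 -m crank '{"jaw":[0.1,0.2,0.4,0.4,0.4,0.4,0.4,0.4],"offset":[[0,0,0],[0,0,0],[0,0,0],[0,0,0],[-2,-0.2,3],[-4,-0.3,6],[-6,-0.5,8.6],[-6,-0.5,8.6]],"twist":[0,0,0,0,0,0,0,0]}'
python3 -m crank '{"jaw":[0,-1,-1,-1,-1,-1,-1],"offset":[[0,0,0],[0,0,0],[0,0,0],[0,0,0],[0,0,0],[0,0,0],[0,0,0]],"twist":[0,0,0,0,0,0,0]}'
```

```text
time_s: 31.1
ee_pos: [616.3, -224.5, 66.1]
tcp_rot: [1.804, 1.959, 0.617]
contact_force: [-0.8, 0.3, -0.1]
finger_gap: 59.6
grasp_force: 0.0
time_s: 31.8
ee_pos: [616.4, -224.4, 66.0]
tcp_rot: [1.805, 1.959, 0.618]
contact_force: [-5.4, 1.1, 8.7]
finger_gap: 42.4
grasp_force: 59.3
```

```bash

python3 -m crank '{"jaw":[-1,-1,-1,-1,-1,-1,-1,-1,-1,-1,-1],"offset":[[0,0,3],[-1,0,7],[-4,0,13],[-10,-1,22],[-20,-2,36],[-35,-3,56],[-55,-5,84],[-86,-7,125],[-120,-10,170],[-120,-10,180],[-120,-10,180]],"twist":[0,0,0,0,0,0,0,0,0,0,0]}'; cat > k.py <<'E'
from m import *
from scipy.spatial.transform import Rotation as R
o=observe();M=R.from_rotvec(o['tcp_rot']).as_matrix();e=o['ee_pos'];print(e.round(1),M.round(3).tolist())
for c in('side','top'):
    f=grab_frame(c);P,H=cloud(c,f); L=(P-e)@M
    g=(H[:,0]>45)&(H[:,0]<80)&(H[:,1]>120)&(abs(L[:,1])<30)&(abs(L[:,2]+41)<35)&(abs(L[:,0])<90)&(abs(L[:,0])>28); q=P[g]
    C=cyl(q,22); print(c,g.sum(),C[0].round(1),np.round(C[1:],3),'tool',((C[0]-e)@M).round(1),'x',np.percentile(L[g,0],[1,99]).round(1))
E
python3 k.py
```

```text
time_s: 32.9
ee_pos: [496.4, -236.0, 249.2]
tcp_rot: [1.801, 1.955, 0.615]
contact_force: [0.4, -0.3, -6.6]
finger_gap: 42.1
grasp_force: 63.0
[ 496.4 -236.   249.2] [[-0.081, 0.816, 0.573], [0.997, 0.068, 0.044], [-0.003, 0.575, -0.818]]
side 160 [ 467.9 -186.6  283.5] [ 1.0500e-01 -7.0000e-03  4.4994e+01  1.7330e+00] tool [ 51.4  -0.2 -42.3] x [28.6 73.8]
top 389 [ 476.  -238.9  281.2] [8.40000e-02 2.00000e-03 1.46382e+02 1.80800e+00] tool [ -1.3   1.5 -38. ] x [-74.6  71.8]
```

```bash

python3 -m crank '{"jaw":[-1,-1,-1,-1,-1,-1,-1,-1,-1,-1,-1,-1],"offset":[[0,30,0],[0,70,0],[0,110,0],[0,150,0],[15,190,0],[30,230,0],[45,275,0],[60,320,0],[75,365,0],[90,405,0],[97,430,0],[97.9,439.2,0]],"twist":[0,0,0.02,0.04,0.06,0.078,0.078,0.078,0.078,0.078,0.078,0.078]}';
python3 -m crank '{"jaw":[-1,-1,-1,-1,-1],"offset":[[0,0,-40],[0,0,-75],[0,0,-85],[0,0,-85],[0,0,-85]],"twist":[0,0,0,0,0]}'; python3 k.py; python3 - <<'E'
from m import *
for c in('side','top'):
    P,H=cloud(c); x,y,z=P.T
    b=(H[:,0]>12)&(H[:,0]<30)&(H[:,1]>100)&(z>80)&(z<125)&(x>520)&(x<640)&(y>60)&(y<320)
    for s in(y>190,y<190):
        q=P[b&s]; print(c,'brass',len(q),q.mean(0).round(1),((q.min(0)+q.max(0))/2).round(1)) if len(q) else print(c,0)
E
```

```text
time_s: 34.2
ee_pos: [593.1, 208.5, 242.5]
tcp_rot: [1.734, 2.045, 0.641]
contact_force: [-0.1, -0.2, -7.2]
finger_gap: 42.0
grasp_force: 62.5
time_s: 34.7
ee_pos: [593.9, 204.8, 159.9]
tcp_rot: [1.736, 2.039, 0.641]
contact_force: [0.0, -0.1, -5.6]
finger_gap: 42.1
grasp_force: 62.9
[593.9 204.8 159.9] [[-0.16, 0.811, 0.563], [0.987, 0.13, 0.093], [0.002, 0.571, -0.821]]
side 217 [562.5 250.2 195.2] [1.2400e-01 5.0000e-03 4.3308e+01 1.7380e+00] tool [ 49.9   0.6 -42.4] x [28.7 71.7]
top 328 [574.7 198.7 195.5] [ 1.60000e-01 -1.00000e-03  1.46005e+02  1.95100e+00] tool [ -2.8   4.  -40.6] x [-75.8  70.2]
side brass 138 [554.2 288.3 104.3] [555.1 286.4 102.8]
side 0
top brass 38 [543.2 282.3 105.7] [549.1 283.6 105.3]
top brass 45 [576.1 108.2 104.7] [577.4 107.9 103.7]
```

```bash

python3 -m crank '{"jaw":[-1,-1,-1,-1,-1,-1,-1],"offset":[[-1.6,-1.5,-25],[-1.6,-1.5,-50],[-1.6,-1.5,-66],[-1.6,-1.5,-74],[-1.6,-1.5,-78],[-1.6,-1.5,-80],[-1.6,-1.5,-80]],"twist":[0,0,0,0,0,0,0]}';
python3 -m crank '{"jaw":[-1,-1,-1],"offset":[[0,0,-1],[0,0,-2],[0,0,-2]],"twist":[0,0,0]}'|sed -n '2p;4p';python3 k.py
```

```text
time_s: 35.6
ee_pos: [593.3, 203.6, 81.4]
tcp_rot: [1.735, 2.037, 0.643]
contact_force: [0.6, 0.0, -5.8]
finger_gap: 42.0
grasp_force: 63.0
ee_pos: [592.7, 203.5, 78.8]
contact_force: [-0.7, 0.0, -5.8]
[592.7 203.5  78.8] [[-0.16, 0.81, 0.564], [0.987, 0.13, 0.094], [0.002, 0.572, -0.82]]
side 216 [569.  201.7 114.1] [ 1.59000e-01 -4.00000e-03  1.40556e+02  1.63800e+00] tool [  2.2   0.7 -42.5] x [-68.1  72.6]
top 300 [573.2 197.5 113.4] [ 1.61000e-01 -6.00000e-03  1.45898e+02  1.96600e+00] tool [ -2.7   3.2 -39.9] x [-75.5  70.4]
```

```bash

python3 -m crank '{"jaw":[-1,-1,-1],"offset":[[0,0,-1],[0,0,-2],[0,0,-2]],"twist":[0,0,0]}'|sed -n '2p;4p'; python3 -m crank '{"jaw":[-1,-1,-1],"offset":[[0,0,-1],[0,0,-1.5],[0,0,-1.5]],"twist":[0,0,0]}'|sed -n '2p;4p';python3 -m crank '{"jaw":[-1,-1],"offset":[[0,0,-0.7],[0,0,-0.7]],"twist":[0,0]}'|sed -n '2p;4p'
```

```text
ee_pos: [592.5, 203.3, 76.3]
contact_force: [-0.2, -0.6, -6.7]
ee_pos: [592.5, 203.4, 74.9]
contact_force: [-0.3, 0.3, -5.5]
ee_pos: [592.6, 203.4, 74.3]
contact_force: [-0.0, 0.1, -5.5]
```

```bash

python3 -m crank '{"jaw":[-1,-1],"offset":[[0,0,-0.7],[0,0,-0.7]],"twist":[0,0]}'|sed -n '2p;4p';python3 -m crank '{"jaw":[-1,-1],"offset":[[0,0,-0.7],[0,0,-0.7]],"twist":[0,0]}'|sed -n '2p;4p';python3 k.py
```

```text
ee_pos: [592.8, 203.4, 73.9]
contact_force: [-2.2, -0.3, -4.1]
ee_pos: [593.0, 203.5, 73.8]
contact_force: [-7.1, -1.0, 6.3]
[593.  203.5  73.8] [[-0.16, 0.809, 0.565], [0.987, 0.13, 0.094], [0.002, 0.573, -0.82]]
side 210 [568.7 200.4 110.1] [ 1.54000e-01 -1.70000e-02  1.42077e+02  1.64500e+00] tool [  1.    0.7 -43.7] x [-69.9  72.3]
top 307 [573.3 197.8 108.3] [ 1.61000e-01 -4.00000e-03  1.45927e+02  2.39600e+00] tool [ -2.4   3.1 -39.9] x [-75.3  70.7]
```

```bash

python3 -m crank '{"jaw":[0,0.1,0.3,0.5,0.5,0.5],"offset":[[0,0,0.5],[0,0,0.5],[0,0,0.5],[0,0,0.5],[0,0,0.5],[0,0,0.5]],"twist":[0,0,0,0,0,0]}';
python3 -m crank '{"jaw":[0.5,0.5,0.5,0.5,0.5,0.5,0.5,0.5,0.5],"offset":[[-3,-0.5,4],[-9,-1.4,13],[-17,-2.7,25],[-28,-4.5,41],[-45,-7,65],[-70,-11,101],[-95,-15,137],[-120,-19,170],[-120,-19,170]],"twist":[0,0,0,0,0,0,0,0,0]}'
python3 - <<'E'
from m import *
from prof import prof
for c in('side','top'):
    f=grab_frame(c);P,H=cloud(c,f); x,y,z=P.T;cv2.imwrite(f'pics/l_{c}.png',f['frame'])
    g=(H[:,0]>45)&(H[:,0]<80)&(H[:,1]>120)
    a=g&(z>90)&(z<140)&(y>115)&(y<285)&(x>540); print(c,'green',a.sum(),cyl(P[a],22))
    a=((H[:,0]<6)|(H[:,0]>174))&(H[:,1]>120)&(y<-100)&(z>200)&(x>560); print(c,'red',a.sum(),cyl(P[a],22))
prof('side',0,60,-134,-54)
a=cv2.imread('pics/l_side.png')[80:330,140:340];b=cv2.imread('pics/l_top.png')[110:260,150:390]
cv2.imwrite('pics/l.png',np.hstack([cv2.resize(a,(320,400),interpolation=2),cv2.resize(b,(480,400),interpolation=2)]))
E
```

```text
time_s: 37.9
ee_pos: [592.8, 203.4, 73.6]
tcp_rot: [1.735, 2.038, 0.642]
contact_force: [-0.0, -0.5, 0.1]
finger_gap: 64.1
grasp_force: 0.0
time_s: 38.8
ee_pos: [472.2, 184.8, 249.3]
tcp_rot: [1.731, 2.033, 0.651]
contact_force: [0.0, 0.8, -0.2]
finger_gap: 64.0
grasp_force: 0.0
side green 616 (array([568.93835148, 198.86502532, 108.85859455]), np.float64(0.16519003619904626), np.float64(0.0005007015786078854), np.float64(143.25584720621697), np.float64(1.8640069419029586))
side red 432 (array([ 627.07241867, -226.52770797,  225.87262694]), np.float64(0.08349419849070383), np.float64(-0.003502114977089919), np.float64(142.85883811219617), np.float64(1.8238718325384242))
top green 484 (array([572.83193805, 197.76725363, 108.17803606]), np.float64(0.16217788448637618), np.float64(-0.0033942879027184345), np.float64(145.72612065726508), np.float64(2.082965739407682))
top red 604 (array([ 630.34587059, -228.64923306,  225.12389045]), np.float64(0.0882048164320535), np.float64(-0.0012702844839699542), np.float64(145.82715618651565), np.float64(1.9662965209644425))
side -1 [(-134, 8, 47), (-130, 17, 30), (-126, 21, 27), (-122, 21, 20), (-118, 21, 20), (-114, 30, 61), (-110, 42, 14), (-106, 28, 1), (-102, 26, 17), (-98, 24, 24), (-94, 24, 24), (-90, 26, 19), (-86, 24, 22), (-82, 24, 24), (-78, 25, 23), (-74, 24, 24), (-70, 24, 18), (-66, 26, 21), (-62, 35, 71), (-58, 45, 6)]
side 1 [(-134, 11, 52), (-130, 20, 32), (-126, 21, 24), (-122, 20, 26), (-118, 21, 24), (-114, 29, 61), (-110, 38, 20), (-106, 28, 7), (-102, 25, 24), (-98, 24, 29), (-94, 23, 18), (-90, 24, 27), (-86, 24, 25), (-82, 25, 25), (-78, 25, 22), (-74, 25, 26), (-70, 25, 27), (-66, 26, 26), (-62, 37, 71), (-58, 46, 10)]
```

View pics/l.png

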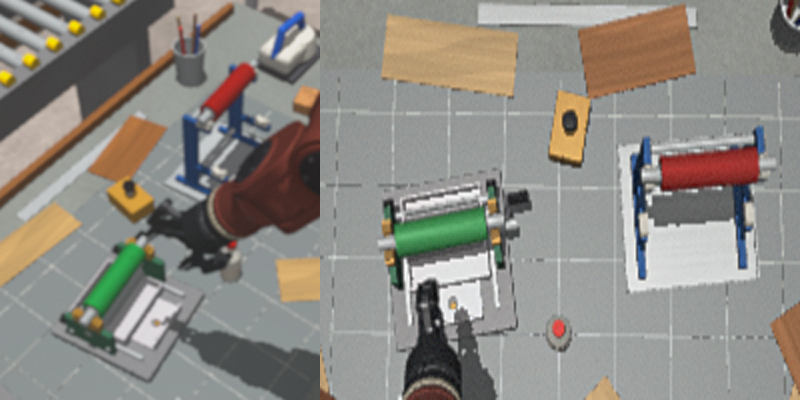

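The roller lies in both bearings at the right height (about 108 mm), and the trough is flat with the pin showing in the hole. The red roller and the bottle haven't moved, and the arm is clear of everything.

```bash
python3 -c "
from plant import workorder
print(workorder.hand_in())"
```

```text
the job is handed in; nothing more can be done
None
```

The job is done and handed in at about 39 s of the 64 s allowed: the trough lies flat over the pin, the green roller rests released in both bearings, and the red spare roller stayed in place. The other loose items looked undisturbed, but I only checked them by eye in the pictures.

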